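# Seat and lock the dryer's display glass

### The arm

A 6-joint arm with a two-finger parallel gripper is mounted at the origin on a cart in front of the work surface, level with it; the furniture and walls round the work are solid. World frame = base frame: x ahead of the robot, y to its left, z up, the work surface at z = 0. Lengths are in m, angles in rad, forces in N, time in s.
With the tool pointing down it reaches from about 0.35 to 0.775 m from the base axis. Payload 5.5 kg.
Tool frame: the origin (TCP) lies at the centre of the arm's flange, where the gripper is bolted on; the fingertips stand 173 mm ahead of it and the grasp point (between the pads) lies 155 mm ahead of it; z points along the fingers, y is the direction in which the jaws open and shut (so a half turn about z gives the same grasp; the last joint's range is limited). The gripper opens to 85 mm and grips with 20 to 120 N. Pads are 22 mm wide; open, the fingers measure 114 mm over their backs; the gripper's body (76 mm by 85 mm) begins 54 mm behind the grasp point. The pads swing forward as they close: fully open they stand 13 mm farther back than shut.
Start: joints at [-1.304, 0.313, 0.046, 1.304, 0, 1.431], TCP at [0.228, -0.528, 0.405] pointing down, gripper open.
Joint ranges: [-2.76, 2.76], [-0.86, 1.69], [-1.03, 1.26], [-2.2, 2.34], [-1.47, 1.5], [-3.14, 3.14]. Speed limits (rad/s): [2.57, 2.57, 3.14, 3.14, 3.14, 3.14].

### API

Orientations are given as a rotation vector (axis times angle).
In Python, from station import env, camera, calibration gives the robot as it stands.
- The arm moves only by the tool step_arm, never from a script. Its argument "increments" is a list of rows, each a list of 3 entries, a list of its own where there are three numbers: the finger opening in cm, from 0 to 8.54, then the shift along the tool's x, y, z in cm, then the turn, a rotation vector about the tool's x, y, z in rad. In form: [[fingers, [tx, ty, tz], [rx, ry, rz]], ...]. A call has 1 to 20 rows; each row shifts and turns the commanded pose from where the row before left it, along the tool's axes as they then stand; what a row does not reach is not made up. A row lasts 1/8 s, in which the tool goes at most 62.5 mm and 10.7 degrees, less where a joint would pass 70% of its speed; a pose out of reach is approached as far as the arm can. A call is refused whole if a number of a shift passes 6.25 or a number of a turn 0.188, either way. A call with a gripper value outside its range is refused whole. The fingers move at their own pace and stop on an object; the grip force is fixed at half the most. Time passes only in rows, so rows that do not move let the fingers close. It gives the time, the measured TCP pose, the force and the opening at its end, in the units of the state.
- env.observe(): the state, without advancing time (a new reading comes with each control period).
- camera(name): name is "scene" or "top" or "wrist"; returns the picture (384x512x3 uint8, red, green, blue); there is no depth.
- calibration(name): a dict with "intrinsics" (3x3 intrinsics, pixels), "D" ([k1, k2, p1, p2, k3] as OpenCV has them; the pictures are not rectified), "cam_to_world" (4x4, takes a point from camera to world coordinates); the wrist camera has in their place "hand_eye" (4x4, takes a point from camera to tool coordinates, whose origin is the TCP and whose axes are the flange's). Camera axes: x right, y up, looking along -z (the intrinsics and any distortion apply to the point x, -y, -z); pixel columns grow to the right and rows downward; lengths in m; the calibration is good to about 2 mm. A picture is of the moment at which its call begins: read the wrist's pose just before it. calibration takes no time and is no camera call.
- env.close_job(): hands the job in, once; it reports no verdict.
The state is a dict: "time": time; "joint_pos": joint angles; "joint_vel": joint speeds; "effort": joint torques, N m; "ee_pos": TCP position; "eef_rot": TCP orientation; "wrist_force": force on the tool from outside, world axes, zero at the start; "ft_torque": the same for the moment, N m; "opening": finger opening in m.
Only numpy, scipy, OpenCV 4.12 (cv2) and the standard library are available. Lean on these libraries where they do the work, as an engineer would, in place of code of your own. Each camera call takes 0.05 s, during which the arm holds its last target. There are 200 camera calls.

### The job

The dark display glass lies loose on the back of the dryer's bezel. Take the nylon push stick out of its block and with it - no fingers on the glass - gently nudge the glass until its long edge is felt to bear on the long rib, then slide it along that rib until its short edge is felt to bear on the short rib too, pressing lightly for a moment against each rib. With the glass home in the corner, push the keeper slide fully home round the free corner, and stand the stick back in its hole; leave the other things where they lie.

Things in the scene. Friction and masses are not known exactly. Their poses are not given: they have to be found in the camera images.
- bezel: White plastic display bezel of a dryer, 120 x 270 mm, face down on a black rubber mat (135 x 285 mm); fixed. Origin: centre of the mat's underside on the worktop. Its x points away from the robot, y to the left (turned up to 0.2 rad). The flat seat face that the glass slides on is 14 mm above the worktop. A round knob collar (48 mm across, 7 mm high) is at (-2, +100) mm.
- long_rib: Upright white rib, 11 mm high over the seat face, 4 mm thick, along the bezel's y on the far (+x) side of the seat, y -55 to +64 mm. Origin and axes: those of the bezel. Its face towards the robot is at bezel x = +45 mm.
- short_rib: Upright white rib, 11 mm high over the seat face, 4 mm thick, along the bezel's x at the left (+y) end of the seat, x -7 to +47 mm. Origin and axes: those of the bezel. Its right (-y) face is at bezel y = +60 mm.
- seat_corner (a point): Inner corner where the two rib faces meet, on the seat face: bezel (+45, +60, 14) mm; axes as the bezel's.
- window: Dark glass plate, 56 mm (its x) by 110 mm (its y) by 8 mm thick, about 0.12 kg, lying loose on the seat face, 8 to 16 mm short of each rib and up to 0.1 rad askew. Origin: centre of its underside. When home its origin is at bezel (+17, +5, 14) mm, its axes along the bezel's. It slides under about 1 N, bears well on a rib at 4 to 7 N, and chips if pushed with over 9 N.
- window_corner (a point): The glass's lower corner that belongs in the seat corner, at (+28, +55, 0) mm from the window's origin.
- keeper_push (a point): Middle of the upright right end face of the grey keeper slide, where it is pushed to the bezel's +y: 22 mm above the worktop, bezel (-8, -118) mm when retracted, (-8, -72) mm when home. The keeper is 22 mm wide (bezel x -19 to +3 mm), its body 20 mm long plus a 15 mm finger along its near side, 13 mm high over the seat face, with a 22 mm high ridge at its right end.
- stick: Push stick standing tip down in the block, 95 mm long: round white nylon shank 10 mm across, 32 mm long, a brass guard disc (28 mm across, 5 mm thick), then a wooden 16 x 16 mm handle from 37 to 92 mm. Origin: on the handle's axis at the shank's end; z up to the handle; x, y square to the handle's faces. The worn shank is bent a little, any way: its tip stands up to 2.5 mm off that axis. 0.07 kg.
- block: Beech bench block 70 x 100 x 44 mm, fixed. Origin: centre of its underside. One hole 20 mm across, 38 mm deep in the middle of its top for the stick, whose guard rests on the top with the tip 12 mm above the worktop; four empty 7 mm holes near its corners.
- block_hole (a point): Centre of the mouth of the stick's hole, 44 mm above the worktop.
- screwdriver: Screwdriver, 204 mm long, lying behind the bezel; leave alone. Origin: under its middle.
- tape_roll: Black roll of tape, 62 mm across, 19 mm high; leave alone. Origin: centre of its underside.
- torch: Pocket torch, 99 mm long, lying; leave alone. Origin: under its middle.
- tape_measure: Tape measure, 33 x 72 x 66 mm, standing; leave alone. Origin: centre of its underside.
- keeper (a joint): Travel of the keeper along the bezel's +y: 0 m retracted (found at 0 to 3 mm), 0.046 m fully home, at a hard stop; it drags with about 2 N and stays where it is left. The L-shaped notch and lip at its left end take the free (near right) corner of the glass with 2 mm of play: it cannot go home while the glass stands more than that off either rib.
Mind the look-alikes: they are no part of the job. What is shaped like the window but orange is not meant.

How it is judged:
On the way, in this order (a step that is already met when the one before it is completed fails the run):
1. the stick presses the glass, its long edge home against the long rib (x of window_corner in the frame of seat_corner above -0.0015 m and angle between the x axis of window and the x axis of bezel, either way round below 0.02 rad and contact force between window and long_rib above 3 N and contact force between stick and window above 1 N), for 0.2 s.
2. the stick presses the glass, its short edge home against the short rib, the long edge still home (x of window_corner in the frame of seat_corner above -0.0015 m and angle between the x axis of window and the x axis of bezel, either way round below 0.02 rad and y of window_corner in the frame of seat_corner above -0.0015 m and contact force between window and short_rib above 3 N and contact force between stick and window above 1 N), for 0.2 s.
3. the keeper is fully home with the glass still in the corner (x of window_corner in the frame of seat_corner above -0.0015 m and angle between the x axis of window and the x axis of bezel, either way round below 0.02 rad and y of window_corner in the frame of seat_corner above -0.0015 m and value of joint keeper above 0.0445 m), for 0.2 s.
At the end, for the whole second after the job is handed in: The glass lies with its corner within 1.5 mm of both ribs and square within 0.02 rad; the keeper is within 1.5 mm of fully home; the stick stands in its hole, down to within 4 mm and upright within 0.1 rad; all at rest (all of step 3 and horizontal distance between stick and block_hole below 0.008 m and height (world z) of stick below 0.016 m and angle between stick's own z axis and vertical below 0.1 rad and linear speed of each of window, stick below 0.01 m/s); the robot touches nothing.
It fails at once if the glass is pushed with more than 9 N by the stick, or with more than 15 N against the bezel or keeper (contact force between stick and window above 9 N or contact force between bezel and window above 15 N).
It fails at once if the fingers or the arm touch the glass (contact force between any of the fingers, the arm and window above 0.3 N).
It fails at once if the glass is tipped up (angle between window's own z axis and vertical above 0.12 rad).
It fails at once if a bystander is moved by more than 15 mm (distance of any of screwdriver, tape_roll, torch, tape_measure from where it was at the start of the episode above 0.015 m).
It also fails if it takes over 72 s, if anything falls off the work surface, if the arm or the gripper's body presses on something with over 40 N, if the wrist force passes 120 N, or if a joint passes its speed limit or range.

## Working session

There is one attempt and no reset: what is moved stays moved. The work goes in short steps, Python scripts to look and compute and a tool call to move; the robot and the scene stay as the last step left them, time stands still between calls to the robot, and variables do not carry over. Pictures are saved under pics/ and viewed, about 8 in all and at most 12, crops included, and the job is handed in when it is done.

Besides the shell and the picture viewer there is one more tool, called after "Call:" by a JSON object that holds its "fn" and its "kwargs", one argument or row to a line. step_arm: Moves the arm, as the interface text tells. Its arguments: {"type":"object","properties":{"increments":{"type":"array"}},"required":["increments"]}

```bash
ls; mkdir -p pics
cat > h.py <<'E'
import numpy as np,cv2
from scipy.spatial.transform import Rotation as R
from station import env,camera,calibration
def cam(name,st=None):
    c=calibration(name)
    if 'cam_to_world' in c: T=np.array(c['cam_to_world'])
    else:
        st=st or env.observe(); W=np.eye(4);W[:3,:3]=R.from_rotvec(st['eef_rot']).as_matrix();W[:3,3]=st['ee_pos'];T=W@np.array(c['hand_eye'])
    return np.array(c['intrinsics']),np.array(c['D']),T
def rays(cm,px):
    K,D,T=cm
    n=cv2.undistortPoints(np.array(px,float).reshape(-1,1,2),K,D).reshape(-1,2)
    d=np.c_[n[:,0],-n[:,1],-np.ones(len(n))]@T[:3,:3].T
    return T[:3,3],d
def atz(cm,px,z):
    o,d=rays(cm,px); return o+d*((z-o[2])/d[:,2])[:,None]
def proj(cm,P):
    K,D,T=cm; p=(np.atleast_2d(P)-T[:3,3])@T[:3,:3]; p=p*[1,-1,-1]
    return cv2.projectPoints(p,np.zeros(3),np.zeros(3),K,D)[0].reshape(-1,2)
def tri(cms,pxs):
    A=np.zeros((3,3));b=np.zeros(3)
    for c,p in zip(cms,pxs):
        o,d=rays(c,[p]);d=d[0]/np.linalg.norm(d[0]);M=np.eye(3)-np.outer(d,d);A+=M;b+=M@o
    return np.linalg.solve(A,b)
def save(n,im): cv2.imwrite('pics/'+n,im[:,:,::-1])
E
python3 - <<'E'
from h import *
s=env.observe();print(s)
a=camera('top');b=camera('scene')
save('top0.png',cv2.resize(a,(800,600),interpolation=cv2.INTER_CUBIC));save('scene0.png',cv2.resize(b,(800,600),interpolation=cv2.INTER_CUBIC))
for n in('top','scene'):print(cam(n))
print(calibration('wrist'))
E
```

```text
pics
{'time': 0.0, 'joint_pos': array([-1.30358377e+00,  3.14042319e-01,  4.49619180e-02,  1.30359036e+00,
        1.56621563e-05,  1.43115013e+00]), 'joint_vel': array([0.00071946, 0.00029713, 0.00113047, 0.00015471, 0.00073183,
       0.00104871]), 'effort': array([-2.20888701e-04, -4.80617201e+01,  2.98540163e+01,  1.88584614e-02,
       -2.32278690e-04,  4.70221579e-06]), 'ee_pos': array([ 0.22745981, -0.52788723,  0.40377774]), 'eef_rot': array([-3.07497843e+00, -6.34315212e-01,  1.63023631e-04]), 'wrist_force': array([ 0.39843484,  0.4674342 , -0.12709781]), 'ft_torque': array([0.02879996, 0.00174998, 0.04095017]), 'opening': 0.0856880771209935}
(array([[366.19143196,   0.        , 244.06007106],
       [  0.        , 366.19143196, 195.30414167],
       [  0.        ,   0.        ,   1.        ]]), array([-0.09065565,  0.        ,  0.        ,  0.        ,  0.        ]), array([[ 0.02457494,  0.99501905, -0.09660827,  0.51219001],
       [-0.99952144,  0.02627171,  0.01633057,  0.11644013],
       [ 0.01878729,  0.09616072,  0.9951885 ,  0.97270123],
       [ 0.        ,  0.   
[... 409 characters left out ...]
 0.79089482,  0.61175191,  0.77105664],
       [ 0.        ,  0.        ,  0.        ,  1.        ]]))
{'intrinsics': array([[283.87558772,   0.        , 250.82471992],
       [  0.        , 283.87558772, 190.58968955],
       [  0.        ,   0.        ,   1.        ]]), 'D': array([-0.0532835,  0.       ,  0.       ,  0.       ,  0.       ]), 'hand_eye': array([[ 3.85517247e-04,  9.44882937e-01,  3.27408134e-01,
         8.54600832e-02],
       [ 9.99999663e-01, -6.01393179e-04,  5.58107808e-04,
         2.05312537e-05],
       [ 7.24247564e-04,  3.27407809e-01, -9.44882851e-01,
         3.13280508e-02],
       [ 0.00000000e+00,  0.00000000e+00,  0.00000000e+00,
         1.00000000e+00]])}
```

View pics/top0.png

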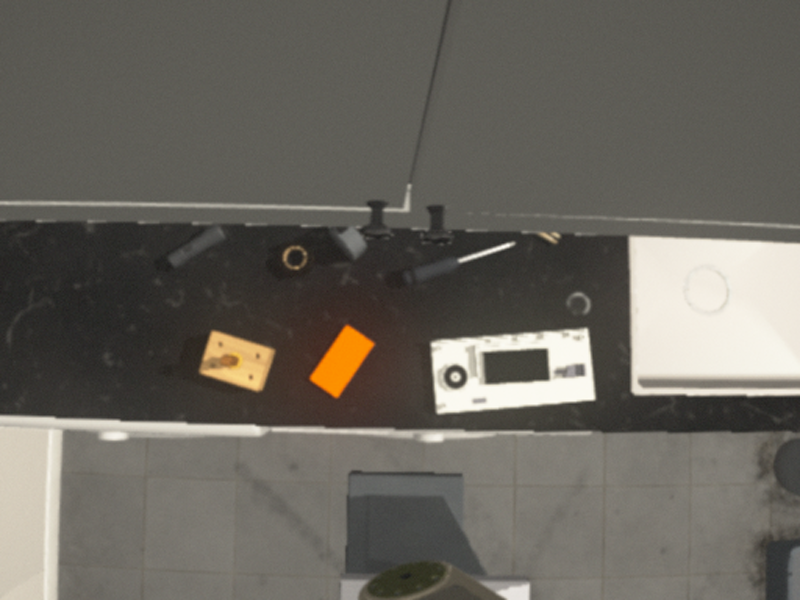

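View pics/scene0.png

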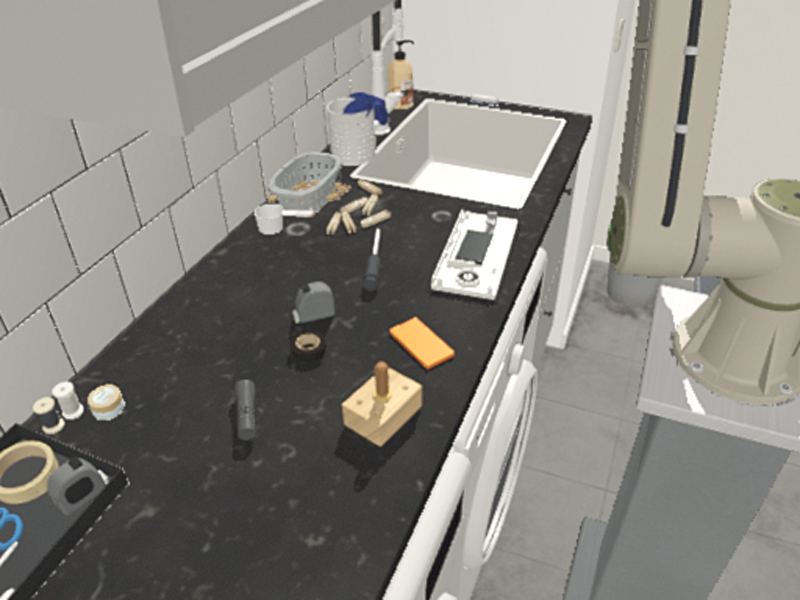

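Run:
```python
from h import *
t=cam('top');s=cam('scene');k=1.5625
f=lambda n,p,z:print(n,np.round(atz(t,np.array(p)/k,z),3).tolist())
f('bezel corners',[(431,342),(587,328),(596,400),(436,414)],.012)
f('glass corners',[(481,352),(548,348),(551,380),(485,384)],.022)
f('block top',[(211,331),(275,350),(263,391),(200,372)],.044)
f('screwdr,taper,torch,measure',[(455,262),(294,258),(195,247),(350,243)],.02)
f('orange',[(342,361)],.01)
print('stick top tri',tri([t,s],[np.array((213,361))/k,np.array((381,366))/k]))
print('block corner front',tri([t,s],[np.array((200,372))/k,np.array((377,426))/k]),tri([t,s],[np.array((263,391))/k,np.array((421,391))/k]))
print('cabinet edge pts', [tri([t,s],[np.array(p)/k for p in q]) for q in [((408,208),(183,68))]])
```

```text
bezel corners [[0.545, 0.016, 0.012], [0.575, -0.253, 0.012], [0.453, -0.268, 0.012], [0.426, 0.005, 0.012]]
glass corners [[0.53, -0.067, 0.022], [0.54, -0.181, 0.022], [0.486, -0.186, 0.022], [0.478, -0.075, 0.022]]
block top [[0.553, 0.377, 0.044], [0.525, 0.272, 0.044], [0.458, 0.288, 0.044], [0.486, 0.392, 0.044]]
screwdr,taper,torch,measure [[0.681, -0.022, 0.02], [0.681, 0.25, 0.02], [0.695, 0.42, 0.02], [0.709, 0.156, 0.02]]
orange [[0.51, 0.164, 0.01]]
stick top tri [0.5029257  0.35056628 0.11844569]
block corner front [0.48814585 0.39322858 0.04395296] [0.45994099 0.29222986 0.02812811]
cabinet edge pts [array([0.75602988, 0.15425332, 0.43953966])]
```

Call:
{"fn": "step_arm", "kwargs": {
  "increments": [
    [8.5,[4.2,-3.6,0.3],[0,0,0]],
    [8.5,[4.2,-3.6,0.3],[0,0,0]],
    [8.5,[4.2,-3.6,0.3],[0,0,0]],
    [8.5,[4.2,-3.6,0.3],[0,0,0]],
    [8.5,[4.2,-3.6,0.3],[0,0,0]],
    [8.5,[4.2,-3.6,0.3],[0,0,0]],
    [8.5,[4.2,-3.6,0.3],[0,0,0]],
    [8.5,[4.2,-3.6,0.3],[0,0,0]],
    [8.5,[0,0,0],[0,0,0.15]],
    [8.5,[0,0,0],[0,0,0.15]],
    [8.5,[0,0,0],[0,0,0]]
  ]
}}

```text
time: 1.48
ee_pos: [0.4221, -0.1303, 0.3804]
eef_rot: [-3.137, -0.171, 0.001]
wrist_force: [-0.1, -0.7, -0.4]
opening: 0.085
```

Run:
```python
from h import *
import json
s=env.observe();a=camera('wrist');np.save('w1.npy',a)
json.dump({k:list(map(float,s[k])) for k in('ee_pos','eef_rot')},open('w1.json','w'))
c=cam('wrist',s)
p=proj(c,[[.5,-.125,.014],[.56,.01,.014],[.44,.0,.014],[.57,-.25,.014],[.45,-.26,.014]]);print(p)
x0,y0=np.floor(p.min(0)).astype(int)-15;x1,y1=np.ceil(p.max(0)).astype(int)+15
x0=max(x0,0);y0=max(y0,0);c_=a[y0:y1,x0:x1];k=min(800/c_.shape[1],600/c_.shape[0]);print(x0,y0,k,c_.shape)
save('w1c.png',cv2.resize(c_,None,fx=k,fy=k,interpolation=cv2.INTER_CUBIC))
```

```text
[[254.23484476  99.39866707]
 [134.85702524  28.21951574]
 [143.96310727 140.41262645]
 [375.89834088  47.06899159]
 [360.57997697 155.76391451]]
119 13 2.9411764705882355 (158, 272, 3)
```

View pics/w1c.png

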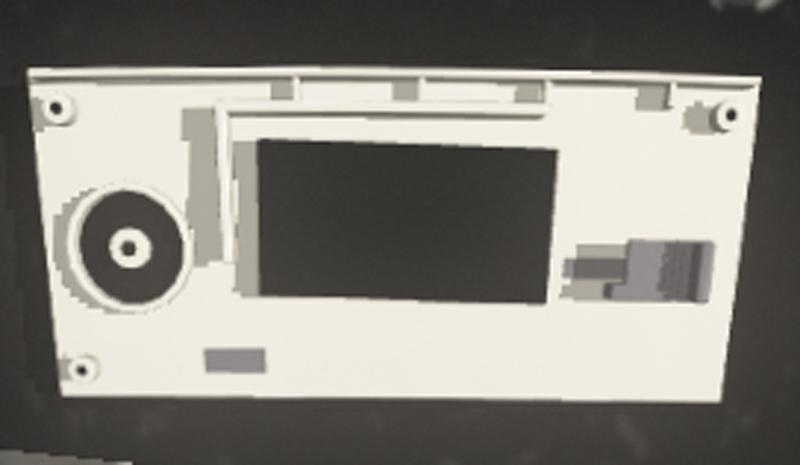

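```bash
cat > fit.py <<'E'
from h import *
import json
from scipy.optimize import least_squares
st=json.load(open('w1.json'));c=cam('wrist',st)
full=lambda p:np.array(p,float)/2.9412+[119,13]-[.33,.33]
B=[((62,396),(-60,135,14)),((721,402),(-60,-135,14)),((129,247),(-2,100,21)),((547,115),(45,-55,14)),((231,263),(-7,60,14)),((713,301),(-19,-118+1.5,20))]
px=full([b[0] for b in B]);M=np.array([b[1] for b in B])/1e3
def W(q,M): 
    R2=np.array([[np.cos(q[2]),-np.sin(q[2])],[np.sin(q[2]),np.cos(q[2])]]);M=np.atleast_2d(M);return np.c_[M[:,:2]@R2.T+q[:2],M[:,2]]
r=least_squares(lambda q:(proj(c,W(q,M))-px).ravel(),[.5,-.125,.1],loss='soft_l1');q=r.x
print('bezel',q,'\n',(proj(c,W(q,M))-px).round(1).tolist())
def inv(q,P): 
    d=np.atleast_2d(P)[:,:2]-q[:2];co,s=np.cos(q[2]),np.sin(q[2]);return np.c_[d@[co,s],d@[-s,co]]
g=atz(c,full([(257,139),(558,150),(547,304),(260,296)]),.022)
print('glass in bezel mm',(inv(q,g)*1e3).round(1).tolist())
k=atz(c,full([(628,240),(713,242),(712,301),(563,262)]),.027);print('keeper',(inv(q,k)*1e3).round(1).tolist())
json.dump(q.tolist(),open('bezel.json','w'))
E
python3 fit.py
```

```text
bezel [ 0.50431682 -0.12291259  0.09996527] 
 [[-0.2, -0.0], [0.9, 0.1], [0.1, 0.1], [-0.5, 0.9], [2.6, -0.8], [-5.7, -0.5]]
glass in bezel mm [[35.8, 50.2], [33.2, -58.9], [-21.6, -58.4], [-19.7, 51.0]]
keeper [[2.4, -86.0], [2.3, -117.8], [-19.0, -120.1], [-5.9, -62.4]]
```

Call:
{"fn": "step_arm", "kwargs": {
  "increments": [
    [8.5,[1.1,-5.7,0.4],[0,0,0]],
    [8.5,[1.1,-5.7,0.4],[0,0,0]],
    [8.5,[1.1,-5.7,0.4],[0,0,0]],
    [8.5,[1.1,-5.7,0.4],[0,0,0]],
    [8.5,[1.1,-5.7,0.4],[0,0,0]],
    [8.5,[1.1,-5.7,0.4],[0,0,0]],
    [8.5,[1.1,-5.7,0.4],[0,0,0]],
    [8.5,[1.1,-5.7,0.4],[0,0,0]],
    [8.5,[0,0,0],[0,0,0]],
    [8.5,[0,0,0],[0,0,0]]
  ]
}}

```text
time: 2.78
ee_pos: [0.4742, 0.215, 0.3542]
eef_rot: [-3.035, -0.386, 0.02]
wrist_force: [0.6, -0.8, 0.1]
opening: 0.0848
```

```bash
cat > snap.py <<'E'
from h import *
import json,sys
n=sys.argv[1];z=np.array(eval(sys.argv[2]));m=int(sys.argv[3])
s=env.observe();a=camera('wrist');np.save(n+'.npy',a)
json.dump({k:list(map(float,s[k])) for k in('ee_pos','eef_rot')},open(n+'.json','w'))
p=proj(cam('wrist',s),z);print(s['ee_pos'],p)
x0,y0=np.maximum(np.floor(p.min(0)).astype(int)-m,0);x1,y1=np.ceil(p.max(0)).astype(int)+m
a=a[y0:y1,x0:x1];k=min(800/a.shape[1],600/a.shape[0]);print('origin',x0,y0,'scale',k)
save(n+'c.png',cv2.resize(a,None,fx=k,fy=k,interpolation=cv2.INTER_CUBIC))
E
python3 snap.py w2 '[[.505,.332,.044],[.505,.332,.1],[.46,.29,.044],[.55,.38,.044]]' 35
```

```text
[0.47422126 0.21496152 0.35417069] [[170.79364661 120.26455162]
 [146.59035882 126.95755778]
 [202.73173404 173.48268324]
 [130.30246863  60.82253985]]
origin 95 25 scale 3.260869565217391
```

View pics/w2c.png

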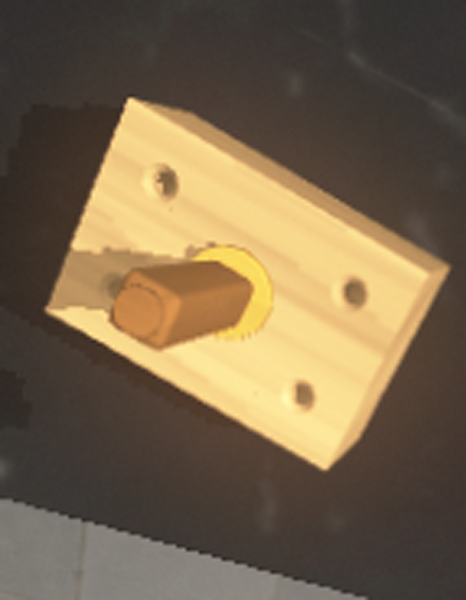

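Run:
```python
from h import *
import json
c=cam('wrist',json.load(open('w2.json')))
F=lambda p:np.array(p,float)/3.26087+[95,25]-.3
r=lambda p,z:atz(c,F(p),z)[:,:2]
b=r([(128,98),(449,267),(328,468),(46,310)],.044);print('block',b.round(4).tolist(),b.mean(0),np.arctan2(*(b[0]-b[1]+b[3]-b[2])[::-1])-np.pi/2)
g=r([(226,294)],.049)[0];print('guard',g)
t=r([(128,272),(182,293),(163,349),(112,325)],.104);print('top',t.round(4).tolist(),t.mean(0))
for a,b_ in((0,1),(3,2),(0,3),(1,2)):d=t[b_]-t[a];print(np.linalg.norm(d),np.arctan2(d[1],d[0]))
s=env.observe();print(s['ee_pos'],R.from_rotvec(s['eef_rot']).as_matrix().round(3).tolist())
```

```text
block [[0.5561, 0.3772], [0.5331, 0.2754], [0.4634, 0.2987], [0.4892, 0.3956]] [0.51047608 0.33670613] -0.24094029781932402
guard [0.50930444 0.33778388]
top [[0.5178, 0.3424], [0.5163, 0.3285], [0.5018, 0.3314], [0.5043, 0.3448]] [0.51002896 0.33676599]
0.013904432547707526 -1.6826952007134257
0.013675792429311093 -1.7543232307074057
0.01374906138497661 2.9635209892263585
0.01474442454737397 2.9500638294634998
[0.47417173 0.21480775 0.35427851] [[0.968, 0.249, -0.023], [0.25, -0.965, 0.08], [-0.002, -0.083, -0.997]]
```

```bash
cat > rel.py <<'E'
from h import *
import sys
# rel.py x y z(TCP) yaw
x,y,z,w=map(float,sys.argv[1:5])
s=env.observe();A=R.from_rotvec(s['eef_rot']).as_matrix()
c,n=np.cos(w),np.sin(w);T=np.array([[c,n,0],[n,-c,0],[0,0,-1.]])
print('t',s['time'],'at',s['ee_pos'].round(4),'F',s['wrist_force'].round(2),'open',round(s['opening'],4))
print('rot first',R.from_matrix(A.T@T).as_rotvec().round(4),'then shift cm',((T.T@(np.array([x,y,z])-s['ee_pos']))*100).round(3))
print('(or shift in present axes cm)',((A.T@(np.array([x,y,z])-s['ee_pos']))*100).round(3))
E
python3 rel.py .510 .337 .29 -.165
```

```text
t 2.825 at [0.4742 0.2148 0.3543] F [ 0.28  1.64 -0.33] open 0.0854
rot first [-0.0814  0.0195  0.4172] then shift cm [  1.527 -12.642   6.428]
(or shift in present axes cm) [  6.536 -10.367   7.299]
```

Call:
{"fn": "step_arm", "kwargs": {
  "increments": [
    [8.5,[0,0,0],[-0.027,0.0065,0.139]],
    [8.5,[0,0,0],[-0.027,0.0065,0.139]],
    [8.5,[0,0,0],[-0.027,0.0065,0.139]],
    [8.5,[0.3,-2.5,0.9],[0,0,0]],
    [8.5,[0.3,-2.5,0.9],[0,0,0]],
    [8.5,[0.3,-2.5,0.9],[0,0,0]],
    [8.5,[0.3,-2.5,0.9],[0,0,0]],
    [8.5,[0.3,-2.5,0.9],[0,0,0]],
    [8.5,[0,0,0],[0,0,0]],
    [8.5,[0,0,0],[0,0,0]]
  ]
}}

```text
time: 4.08
ee_pos: [0.5022, 0.1425, 0.3215]
eef_rot: [-2.996, -0.131, 0.032]
wrist_force: [0.3, 0.9, -0.3]
opening: 0.0848
```

```bash
python3 rel.py .510 .337 .227 -.165;  python3 snap.py w3 '[[.51,.337,.044],[.51,.337,.104]]' 70
```

```text
t 4.075 at [0.5022 0.1425 0.3215] F [ 0.28  0.9  -0.28] open 0.0848
rot first [-0.141   0.0331  0.2518] then shift cm [ -2.429 -19.314   9.446]
(or shift in present axes cm) [  2.63  -17.761  12.074]
[0.50223814 0.14249341 0.32145575] [[ 97.07331525 154.47902265]
 [ 49.16870265 171.4301066 ]]
origin 0 84 scale 3.7974683544303796
```

View pics/w3c.png

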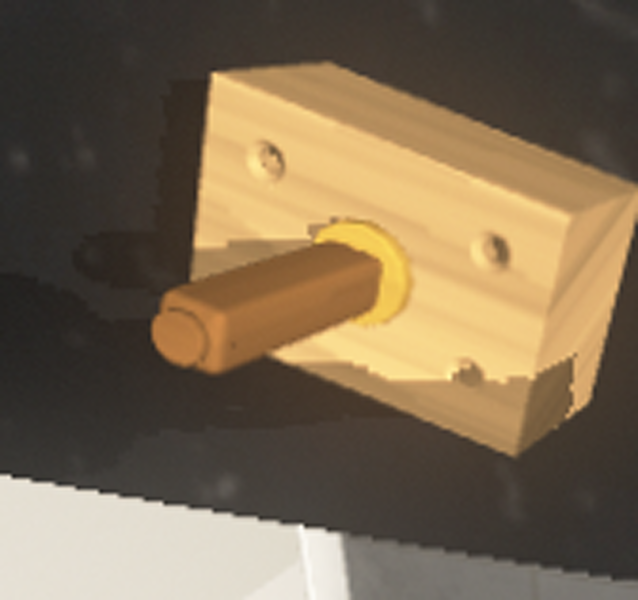

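```bash
python3 -c "
from h import *
print(env.observe()['joint_pos'].round(3),env.observe()['joint_vel'].round(3))"
```

```text
[ 0.087  0.255 -0.245  1.086  0.144  3.141] [-0.008 -0.005 -0.001  0.001  0.002 -0.   ]
```

```bash
python3 rel.py .510 .337 .31 1.406
```

```text
t 4.125 at [0.5023 0.1423 0.3216] F [-0.16  0.71  0.34] open 0.0852
rot first [-0.132  -0.0821 -1.3168] then shift cm [19.335 -2.431  1.16 ]
(or shift in present axes cm) [  2.497 -18.969   3.88 ]
```

Call:
{"fn": "step_arm", "kwargs": {
  "increments": [
    [8.5,[0,0,0],[-0.0165,-0.0103,-0.1646]],
    [8.5,[0,0,0],[-0.0165,-0.0103,-0.1646]],
    [8.5,[0,0,0],[-0.0165,-0.0103,-0.1646]],
    [8.5,[0,0,0],[-0.0165,-0.0103,-0.1646]],
    [8.5,[0,0,0],[-0.0165,-0.0103,-0.1646]],
    [8.5,[0,0,0],[-0.0165,-0.0103,-0.1646]],
    [8.5,[0,0,0],[-0.0165,-0.0103,-0.1646]],
    [8.5,[0,0,0],[-0.0165,-0.0103,-0.1646]],
    [8.5,[0,0,0],[0,0,0]],
    [8.5,[3.0,-0.4,0.2],[0,0,0]],
    [8.5,[3.0,-0.4,0.2],[0,0,0]],
    [8.5,[3.0,-0.4,0.2],[0,0,0]],
    [8.5,[3.0,-0.4,0.2],[0,0,0]],
    [8.5,[3.0,-0.4,0.2],[0,0,0]],
    [8.5,[0,0,0],[0,0,0]],
    [8.5,[0,0,0],[0,0,0]]
  ]
}}

```text
time: 6.12
ee_pos: [0.5071, 0.2931, 0.3114]
eef_rot: [-2.398, -2.029, 0.001]
wrist_force: [0.1, -0.8, -0.9]
opening: 0.0849
```

```bash
python3 rel.py .510 .337 .227 1.406;  python3 snap.py w4 '[[.51,.337,.044],[.51,.337,.104]]' 60
```

```text
t 6.125 at [0.5071 0.2931 0.3114] F [ 0.08 -0.76 -0.9 ] open 0.0849
rot first [-0.0007  0.0005 -0.0017] then shift cm [ 4.381 -0.434  8.438]
(or shift in present axes cm) [ 4.385 -0.436  8.436]
[0.50709592 0.29307343 0.31137671] [[244.90719955 144.64776555]
 [242.97398878 161.12660834]]
origin 182 84 scale 4.3478260869565215
```

View pics/w4c.png

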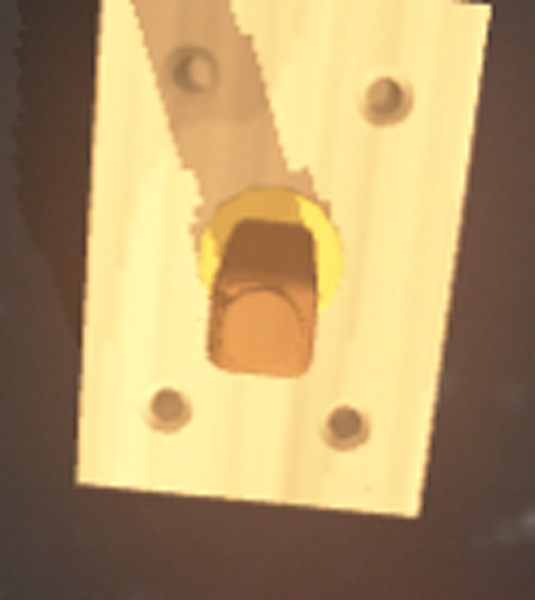

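Run:
```python
from h import *
import json
c=cam('wrist',json.load(open('w4.json')))
r=lambda p,z:atz(c,np.array(p,float)/4.34783+[182,84]-.35,z)[:,:2]
g=r([(200,260),(343,260),(271,187)],.049);print('guard',(g[0]+g[1])/2,np.linalg.norm(g[0]-g[1]),g[2])
t=r([(216,284),(316,290),(305,376),(208,366)],.104);print(t.mean(0))
for a,b in((0,1),(3,2),(0,3),(1,2)):d=t[b]-t[a];print(np.linalg.norm(d),np.arctan2(d[1],d[0]))
c2=cam('wrist',json.load(open('w3.json')));c1=cam('wrist',json.load(open('w2.json')))
F=lambda p,k,o:np.array(p,float)/k+o-.35
print('tri guard',tri([c,c2,c1],[F((271,260),4.34783,[182,84]),F((361,272),3.79747,[0,84]),F((226,294),3.26087,[95,25])]))
print('tri top',tri([c,c1],[F((262,328),4.34783,[182,84]),F((144,310),3.26087,[95,25])]))
```

```text
guard [0.5097641  0.33892857] 0.026830054127732917 [0.5120057  0.35223855]
[0.50941835 0.3382157 ]
0.014411910606825763 -0.22702119613843105
0.014335914840186592 -0.27235852096556135
0.01224091825527371 -1.8548550069106058
0.012894874233016381 -1.859007087833597
tri guard [0.50904618 0.33821118 0.04454276]
tri top [0.50931385 0.33771615 0.10086501]
```

Call:
{"fn": "step_arm", "kwargs": {
  "increments": [
    [8.5,[0,0,0],[0,0,0.045]],
    [8.5,[2.2,-0.35,0],[0,0,0]],
    [8.5,[2.24,-0.35,0],[0,0,0]],
    [8.5,[0,0,2],[0,0,0]],
    [8.5,[0,0,2],[0,0,0]],
    [8.5,[0,0,2],[0,0,0]],
    [8.5,[0,0,1.5],[0,0,0]],
    [8.5,[0,0,0.9],[0,0,0]],
    [8.5,[0,0,0],[0,0,0]],
    [8.5,[0,0,0],[0,0,0]]
  ]
}}

```text
time: 7.42
ee_pos: [0.5099, 0.3385, 0.2282]
eef_rot: [2.442, 1.976, 0.002]
wrist_force: [0.6, -0.6, 0.6]
opening: 0.0852
```

```bash
python3 rel.py .5095 .338 .227 1.361
```

```text
t 7.425 at [0.5099 0.3385 0.2282] F [ 0.58 -0.57  0.61] open 0.0852
rot first [ 0.0006 -0.0007 -0.0002] then shift cm [-0.061 -0.028  0.117]
(or shift in present axes cm) [-0.062 -0.028  0.117]
```

Call:
{"fn": "step_arm", "kwargs": {
  "increments": [
    [6,[0,0,0],[0,0,0]],
    [3.5,[0,0,0],[0,0,0]],
    [2.2,[0,0,0],[0,0,0]],
    [1.5,[0,0,0],[0,0,0]],
    [0.5,[0,0,0],[0,0,0]],
    [0,[0,0,0],[0,0,0]],
    [0,[0,0,0],[0,0,0]],
    [0,[0,0,0],[0,0,0]]
  ]
}}

```text
time: 8.43
ee_pos: [0.5096, 0.3384, 0.2277]
eef_rot: [-2.442, -1.977, -0.0]
wrist_force: [-0.7, -0.4, 3.1]
opening: 0.0152
```

Call:
{"fn": "step_arm", "kwargs": {
  "increments": [
    [0,[0,0,-1.5],[0,0,0]],
    [0,[0,0,-2],[0,0,0]],
    [0,[0,0,-2],[0,0,0]],
    [0,[0,0,-1.7],[0,0,0]],
    [0,[-2.5,0.3,0],[0,0,0]],
    [0,[-5.2,0.65,0],[0,0,0]],
    [0,[-5.2,0.65,0],[0,0,0]],
    [0,[-5.2,0.65,0],[0,0,0]],
    [0,[-5.2,0.65,0],[0,0,0]],
    [0,[-5.2,0.65,0],[0,0,0]],
    [0,[-5.2,0.65,0],[0,0,0]],
    [0,[-5.2,0.65,0],[0,0,0]],
    [0,[-5.2,0.65,0],[0,0,0]],
    [0,[-3.0,0.4,0],[0,0,0]],
    [0,[0,0,0],[0,0,-0.155]],
    [0,[0,0,0],[0,0,-0.155]],
    [0,[0,0,0],[0,0,0]],
    [0,[0,0,0],[0,0,0]]
  ]
}}

```text
time: 10.68
ee_pos: [0.4692, -0.1345, 0.2997]
eef_rot: [2.11, 2.327, -0.0]
wrist_force: [0.1, -0.3, -0.9]
opening: 0.0154
```

```bash
python3 rel.py .4693 -.1345 .265 1.671; python3 snap.py w5 '[[.4693,-.1345,.05],[.44,-.1,.014],[.56,-.2,.014],[.55,-.05,.014]]' 25
```

```text
t 10.675 at [ 0.4692 -0.1345  0.2997] F [ 0.1  -0.3  -0.92] open 0.0154
rot first [-0.0001  0.0001 -0.0024] then shift cm [-2.000e-03  1.200e-02  3.472e+00]
(or shift in present axes cm) [-2.000e-03  1.200e-02  3.472e+00]
[ 0.4691837  -0.13449339  0.29972284] [[249.93661517 201.22494403]
 [221.47045192 148.34272572]
 [330.92120489 255.15828672]
 [352.11799427 104.1203067 ]]
origin 196 79 scale 2.9702970297029703
```

View pics/w5c.png

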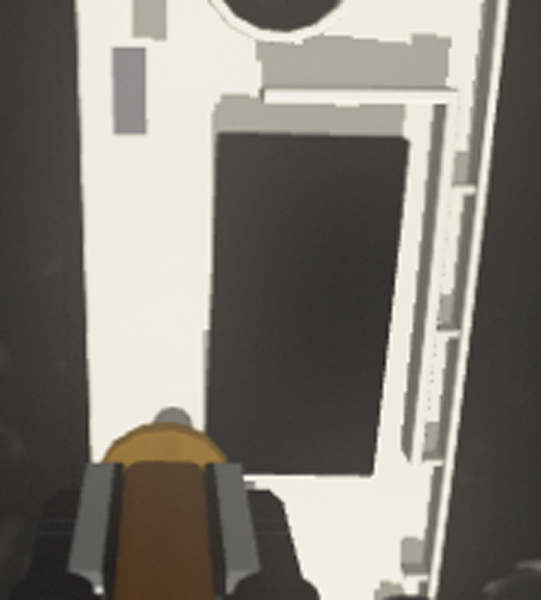

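Call:
{"fn": "step_arm", "kwargs": {
  "increments": [
    [0,[0,0,2],[0,0,0]],
    [0,[0,0,2],[0,0,0]],
    [0,[0,0,1.5],[0,0,0]],
    [0,[0,0,0.8],[0,0,0]],
    [0,[0,0,0.35],[0,0,0]],
    [0,[0,0,0],[0,0,0]],
    [0,[0,0,0],[0,0,0]]
  ]
}}

```text
time: 11.6
ee_pos: [0.4694, -0.1347, 0.2335]
eef_rot: [2.107, 2.329, 0.0]
wrist_force: [1.2, -0.2, 0.2]
opening: 0.0153
```

Call:
{"fn": "step_arm", "kwargs": {
  "increments": [
    [0,[0,0.2,0],[0,0,0]],
    [0,[0,0.2,0],[0,0,0]],
    [0,[0,0.1,0],[0,0,0]],
    [0,[0,0.1,0],[0,0,0]],
    [0,[0,0.1,0],[0,0,0]],
    [0,[0,0.1,0],[0,0,0]],
    [0,[0,0.1,0],[0,0,0]],
    [0,[0,0.1,0],[0,0,0]],
    [0,[0,0.1,0],[0,0,0]],
    [0,[0,0.1,0],[0,0,0]],
    [0,[0,0.1,0],[0,0,0]],
    [0,[0,0.1,0],[0,0,0]]
  ]
}}

```text
time: 13.1
ee_pos: [0.4831, -0.1332, 0.2329]
eef_rot: [-2.107, -2.33, 0.0]
wrist_force: [-0.6, 0.1, -0.5]
opening: 0.0156
```

Call:
{"fn": "step_arm", "kwargs": {
  "increments": [
    [0,[0,0.05,0],[0,0,0]],
    [0,[0,0.05,0],[0,0,0]],
    [0,[0,0.05,0],[0,0,0]],
    [0,[0,0.05,0],[0,0,0]]
  ]
}}

```text
time: 13.6
ee_pos: [0.4851, -0.133, 0.2329]
eef_rot: [-2.107, -2.33, 0.0]
wrist_force: [-0.5, 0.1, -0.4]
opening: 0.0154
```

Call:
{"fn": "step_arm", "kwargs": {
  "increments": [
    [0,[0,0.04,0],[0,0,0]],
    [0,[0,0.03,0],[0,0,0]],
    [0,[0,0.03,0],[0,0,0]]
  ]
}}

```text
time: 13.98
ee_pos: [0.486, -0.1329, 0.2329]
eef_rot: [-2.107, -2.33, 0.0]
wrist_force: [-0.7, -0.8, -1.5]
opening: 0.0156
```

Call:
{"fn": "step_arm", "kwargs": {
  "increments": [
    [0,[0,0.03,0],[0,0,0]],
    [0,[0,0.03,0],[0,0,0]]
  ]
}}

```text
time: 14.22
ee_pos: [0.4865, -0.1328, 0.2329]
eef_rot: [-2.107, -2.329, 0.001]
wrist_force: [-1.2, -0.4, -1.1]
opening: 0.0154
```

Call:
{"fn": "step_arm", "kwargs": {
  "increments": [
    [0,[0,0.03,0],[0,0,0]],
    [0,[0,0.03,0],[0,0,0]]
  ]
}}

```text
time: 14.48
ee_pos: [0.4869, -0.1327, 0.2328]
eef_rot: [-2.107, -2.329, 0.002]
wrist_force: [-2.6, -0.8, 1.2]
opening: 0.0157
```

Call:
{"fn": "step_arm", "kwargs": {
  "increments": [
    [0,[0,0.02,0],[0,0,0]],
    [0,[0,0,0],[0,0,0]]
  ]
}}

```text
time: 14.72
ee_pos: [0.487, -0.1327, 0.2328]
eef_rot: [-2.107, -2.329, 0.002]
wrist_force: [-4.4, -1.5, 1.3]
opening: 0.0152
```

```bash
cat > f.py <<'E'
from h import *
import json
q=json.load(open('bezel.json'));s=env.observe();d=s['ee_pos'][:2]-q[:2];c,n=np.cos(q[2]),np.sin(q[2])
F=s['wrist_force'];print('t',s['time'],'tcp bezel mm',(1e3*np.array([d@[c,n],d@[-n,c]])).round(2),'F bezel',np.round([F[:2]@[c,n],F[:2]@[-n,c],F[2]],2),'M',s['ft_torque'].round(3))
E
python3 f.py
```

```text
t 14.725 tcp bezel mm [-18.18  -8.04] F bezel [-4.54 -1.06  1.33] M [-0.411  1.177 -0.009]
```

Call:
{"fn": "step_arm", "kwargs": {
  "increments": [
    [0,[0,0.005,0],[0,0,0]],
    [0,[0,0,0],[0,0,0]],
    [0,[0,0,0],[0,0,0]],
    [0,[0,0,0],[0,0,0]]
  ]
}}

```text
time: 15.22
ee_pos: [0.4871, -0.1327, 0.2328]
eef_rot: [-2.107, -2.329, 0.002]
wrist_force: [-5.2, -0.6, 1.9]
opening: 0.0149
```

```bash
python3 f.py; python3 snap.py w6 '[[.45,-.06,.014],[.56,-.2,.014],[.55,-.05,.014]]' 25;python3 f.py
```

```text
t 15.225 tcp bezel mm [-18.16  -8.06] F bezel [-5.27 -0.07  1.86] M [-0.413  1.282 -0.054]
[ 0.48705513 -0.13274191  0.23279403] [[203.66375416 107.5229297 ]
 [330.76572537 299.57164694]
 [360.45079173 108.18897004]]
origin 178 82 scale 2.4691358024691357
t 15.275 tcp bezel mm [-18.14  -8.03] F bezel [-5.2  -1.14  1.25] M [-0.448  1.248 -0.018]
```

View pics/w6c.png

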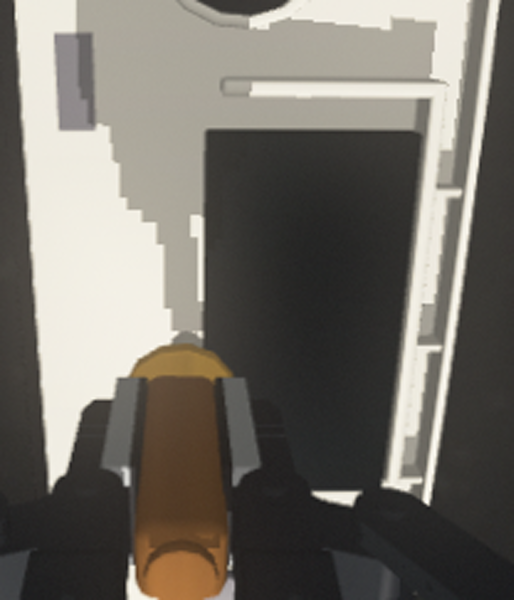

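Call:
{"fn": "step_arm", "kwargs": {
  "increments": [
    [0,[0,-0.05,0],[0,0,0]],
    [0,[0,-0.2,0],[0,0,0]],
    [0,[0,-0.6,0],[0,0,0]],
    [0,[0,0,-1.2],[0,0,0]],
    [0,[0,0,-1.8],[0,0,0]],
    [0,[0,0,-1],[0,0,0]],
    [0,[-2.2,1.45,0],[0,0,0]],
    [0,[-2.2,1.45,0],[0,0,0]],
    [0,[-2.1,1.45,0],[0,0,0]],
    [0,[0,0,0],[0,0,0]],
    [0,[0,0,1.5],[0,0,0]],
    [0,[0,0,1.5],[0,0,0]],
    [0,[0,0,0.7],[0,0,0]],
    [0,[0,0,0.3],[0,0,0]],
    [0,[0,0,0],[0,0,0]],
    [0,[0,0,0],[0,0,0]]
  ]
}}

```text
time: 17.27
ee_pos: [0.529, -0.194, 0.2334]
eef_rot: [2.107, 2.329, 0.0]
wrist_force: [-1.3, 0.6, -1.0]
opening: 0.0154
```

```bash
python3 f.py
```

```text
t 17.275 tcp bezel mm [ 17.49 -73.21] F bezel [-1.28  0.71 -1.04] M [-0.019 -0.053 -0.017]
```

Call:
{"fn": "step_arm", "kwargs": {
  "increments": [
    [0,[0.2,0,0],[0,0,0]],
    [0,[0.2,0,0],[0,0,0]],
    [0,[0.1,0,0],[0,0,0]],
    [0,[0.1,0,0],[0,0,0]],
    [0,[0.1,0,0],[0,0,0]],
    [0,[0.1,0,0],[0,0,0]],
    [0,[0.1,0,0],[0,0,0]],
    [0,[0.1,0,0],[0,0,0]],
    [0,[0.1,0,0],[0,0,0]],
    [0,[0.1,0,0],[0,0,0]],
    [0,[0.1,0,0],[0,0,0]]
  ]
}}

```text
time: 18.65
ee_pos: [0.5275, -0.181, 0.233]
eef_rot: [2.108, 2.33, -0.001]
wrist_force: [0.1, -0.8, -0.4]
opening: 0.015
```

Call:
{"fn": "step_arm", "kwargs": {
  "increments": [
    [0,[0.05,0,0],[0,0,0]],
    [0,[0.05,0,0],[0,0,0]],
    [0,[0.04,0,0],[0,0,0]]
  ]
}}

```text
time: 19.02
ee_pos: [0.5274, -0.1796, 0.2329]
eef_rot: [-2.107, -2.33, 0.0]
wrist_force: [-0.1, -1.2, -0.9]
opening: 0.0149
```

Call:
{"fn": "step_arm", "kwargs": {
  "increments": [
    [0,[0.03,0,0],[0,0,0]],
    [0,[0.03,0,0],[0,0,0]]
  ]
}}

```text
time: 19.27
ee_pos: [0.5273, -0.179, 0.233]
eef_rot: [-2.107, -2.33, 0.0]
wrist_force: [0.8, 0.1, -0.9]
opening: 0.0154
```

```bash
python3 f.py
```

```text
t 19.275 tcp bezel mm [ 17.29 -58.1 ] F bezel [ 0.76 -0.02 -0.9 ] M [-0.068 -0.024 -0.018]
```

Call:
{"fn": "step_arm", "kwargs": {
  "increments": [
    [0,[0.03,0,0],[0,0,0]],
    [0,[0.03,0,0],[0,0,0]]
  ]
}}

```text
time: 19.52
ee_pos: [0.5273, -0.1784, 0.2329]
eef_rot: [-2.107, -2.33, 0.0]
wrist_force: [-0.6, -0.3, 0.6]
opening: 0.0152
```

Call:
{"fn": "step_arm", "kwargs": {
  "increments": [
    [0,[0.03,0,0],[0,0,0]],
    [0,[0.03,0,0],[0,0,0]]
  ]
}}

```text
time: 19.77
ee_pos: [0.5272, -0.1778, 0.2329]
eef_rot: [-2.107, -2.33, 0.0]
wrist_force: [-0.3, -0.5, -0.3]
opening: 0.0156
```

Call:
{"fn": "step_arm", "kwargs": {
  "increments": [
    [0,[0.03,0,0],[0,0,0]],
    [0,[0.03,0,0],[0,0,0]]
  ]
}}

```text
time: 20.02
ee_pos: [0.5271, -0.1772, 0.233]
eef_rot: [-2.107, -2.33, 0.0]
wrist_force: [1.3, -0.4, -0.9]
opening: 0.0157
```

```bash
python3 f.py
```

```text
t 20.025 tcp bezel mm [ 17.28 -56.26] F bezel [ 1.25 -0.54 -0.94] M [-0.117 -0.007  0.035]
```

Call:
{"fn": "step_arm", "kwargs": {
  "increments": [
    [0,[0.03,0,0],[0,0,0]],
    [0,[0.03,0,0],[0,0,0]]
  ]
}}

```text
time: 20.27
ee_pos: [0.5271, -0.1766, 0.2329]
eef_rot: [-2.107, -2.33, 0.0]
wrist_force: [-0.1, -0.2, -1.5]
opening: 0.0151
```

Call:
{"fn": "step_arm", "kwargs": {
  "increments": [
    [0,[0.03,0,0],[0,0,0]],
    [0,[0.02,0,0],[0,0,0]]
  ]
}}

```text
time: 20.52
ee_pos: [0.527, -0.1761, 0.2329]
eef_rot: [-2.107, -2.33, 0.0]
wrist_force: [-0.1, -0.1, -1.5]
opening: 0.0151
```

Call:
{"fn": "step_arm", "kwargs": {
  "increments": [
    [0,[0.03,0,0],[0,0,0]]
  ]
}}

```text
time: 20.65
ee_pos: [0.527, -0.1758, 0.2329]
eef_rot: [-2.107, -2.33, 0.0]
wrist_force: [0.4, -0.7, -0.4]
opening: 0.0152
```

```bash
python3 f.py
```

```text
t 20.65 tcp bezel mm [ 17.27 -54.87] F bezel [ 0.38 -0.71 -0.36] M [-0.098 -0.001  0.005]
```

Call:
{"fn": "step_arm", "kwargs": {
  "increments": [
    [0,[0.025,0,0],[0,0,0]],
    [0,[0.025,0,0],[0,0,0]]
  ]
}}

```text
time: 20.9
ee_pos: [0.5269, -0.1753, 0.2329]
eef_rot: [-2.107, -2.33, 0.0]
wrist_force: [0.6, -0.5, -1.4]
opening: 0.0156
```

Call:
{"fn": "step_arm", "kwargs": {
  "increments": [
    [0,[0.025,0,0],[0,0,0]],
    [0,[0.025,0,0],[0,0,0]]
  ]
}}

```text
time: 21.15
ee_pos: [0.5269, -0.1748, 0.2329]
eef_rot: [-2.107, -2.33, 0.0]
wrist_force: [-0.1, -0.8, -0.5]
opening: 0.015
```

Call:
{"fn": "step_arm", "kwargs": {
  "increments": [
    [0,[0.025,0,0],[0,0,0]],
    [0,[0.025,0,0],[0,0,0]]
  ]
}}

```text
time: 21.4
ee_pos: [0.5268, -0.1743, 0.2329]
eef_rot: [-2.107, -2.33, 0.0]
wrist_force: [0.1, 0.7, -0.7]
opening: 0.0153
```

Call:
{"fn": "step_arm", "kwargs": {
  "increments": [
    [0,[0.025,0,0],[0,0,0]],
    [0,[0.025,0,0],[0,0,0]]
  ]
}}

```text
time: 21.65
ee_pos: [0.5268, -0.1738, 0.2329]
eef_rot: [-2.107, -2.33, 0.0]
wrist_force: [0.1, -0.2, -0.6]
opening: 0.0152
```

```bash
python3 f.py; python3 snap.py w7 '[[.46,-.05,.014],[.53,-.2,.014],[.56,-.05,.014]]' 25
```

```text
t 21.65 tcp bezel mm [ 17.28 -52.89] F bezel [ 0.05 -0.17 -0.57] M [-0.101 -0.04  -0.069]
[ 0.52679236 -0.17381061  0.23292696] [[157.74159882  14.24102776]
 [250.5214361  248.63475145]
 [325.65768454  32.42041229]]
origin 132 0 scale 2.18978102189781
```

View pics/w7c.png

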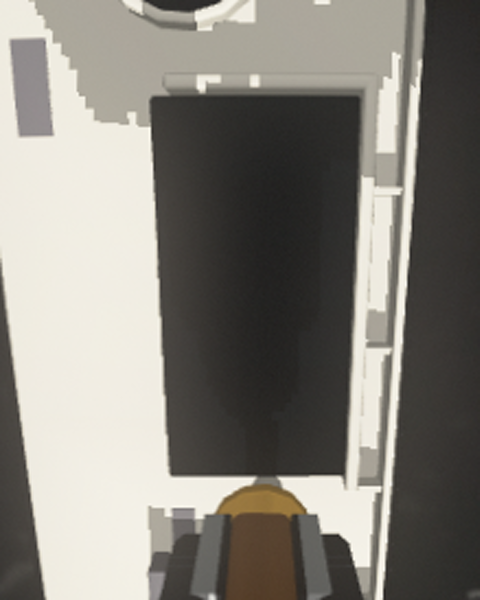

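Call:
{"fn": "step_arm", "kwargs": {
  "increments": [
    [0,[0.02,0,0],[0,0,0]],
    [0,[0.02,0,0],[0,0,0]]
  ]
}}

```text
time: 21.95
ee_pos: [0.5268, -0.1734, 0.233]
eef_rot: [-2.107, -2.33, 0.0]
wrist_force: [0.5, -1.4, -0.7]
opening: 0.0153
```

```bash
python3 f.py
```

```text
t 21.95 tcp bezel mm [ 17.28 -52.47] F bezel [ 0.38 -1.42 -0.66] M [-0.144 -0.     0.014]
```

Call:
{"fn": "step_arm", "kwargs": {
  "increments": [
    [0,[0.02,0,0],[0,0,0]],
    [0,[0.02,0,0],[0,0,0]]
  ]
}}

```text
time: 22.2
ee_pos: [0.5267, -0.173, 0.2329]
eef_rot: [-2.107, -2.33, 0.0]
wrist_force: [0.2, -0.2, -0.3]
opening: 0.0153
```

```bash
python3 f.py
```

```text
t 22.2 tcp bezel mm [ 17.27 -52.07] F bezel [ 0.14 -0.24 -0.28] M [-0.094 -0.03   0.009]
```

Call:
{"fn": "step_arm", "kwargs": {
  "increments": [
    [0,[0.02,0,0],[0,0,0]],
    [0,[0.02,0,0],[0,0,0]],
    [0,[0.01,0,0],[0,0,0]]
  ]
}}

```text
time: 22.58
ee_pos: [0.5267, -0.1727, 0.2329]
eef_rot: [2.108, 2.33, -0.001]
wrist_force: [0.8, -1.4, -0.5]
opening: 0.0154
```

```bash
python3 f.py
```

```text
t 22.575 tcp bezel mm [ 17.28 -51.73] F bezel [ 0.64 -1.48 -0.49] M [-0.361 -0.011  0.017]
```

Call:
{"fn": "step_arm", "kwargs": {
  "increments": [
    [0,[0.02,0,0],[0,0,0]],
    [0,[0.01,0,0],[0,0,0]]
  ]
}}

```text
time: 22.82
ee_pos: [0.5267, -0.1724, 0.233]
eef_rot: [2.108, 2.329, -0.001]
wrist_force: [0.1, -2.3, -0.3]
opening: 0.0157
```

```bash
python3 f.py
```

```text
t 22.825 tcp bezel mm [ 17.29 -51.51] F bezel [-0.13 -2.33 -0.25] M [-0.601  0.068 -0.042]
```

Call:
{"fn": "step_arm", "kwargs": {
  "increments": [
    [0,[0.02,0,0],[0,0,0]],
    [0,[0.02,0,0],[0,0,0]],
    [0,[0.01,0,0],[0,0,0]]
  ]
}}

```text
time: 23.2
ee_pos: [0.5267, -0.1721, 0.2331]
eef_rot: [2.107, 2.329, -0.001]
wrist_force: [-0.7, -5.2, -1.0]
opening: 0.0151
```

```bash
python3 f.py
```

```text
t 23.2 tcp bezel mm [ 17.33 -51.14] F bezel [-1.26 -5.13 -1.04] M [-1.129  0.11   0.019]
```

Call:
{"fn": "step_arm", "kwargs": {
  "increments": [
    [0,[0,0,0],[0,0,0]],
    [0,[0,0,0],[0,0,0]],
    [0,[0,0,0],[0,0,0]],
    [0,[0,0,0],[0,0,0]]
  ]
}}

```text
time: 23.7
ee_pos: [0.5267, -0.172, 0.2331]
eef_rot: [2.107, 2.329, -0.001]
wrist_force: [-0.0, -5.5, -1.3]
opening: 0.0153
```

```bash
python3 f.py; python3 snap.py w8 '[[.46,-.05,.014],[.53,-.2,.014],[.56,-.05,.014]]' 15
```

```text
t 23.7 tcp bezel mm [ 17.32 -51.1 ] F bezel [-0.56 -5.51 -1.33] M [-1.253  0.113 -0.021]
[ 0.52665107 -0.17202626  0.23305373] [[157.82702368  17.22961952]
 [250.45609685 250.36553393]
 [325.33238199  35.30415714]]
origin 142 2 scale 2.272727272727273
```

View pics/w8c.png

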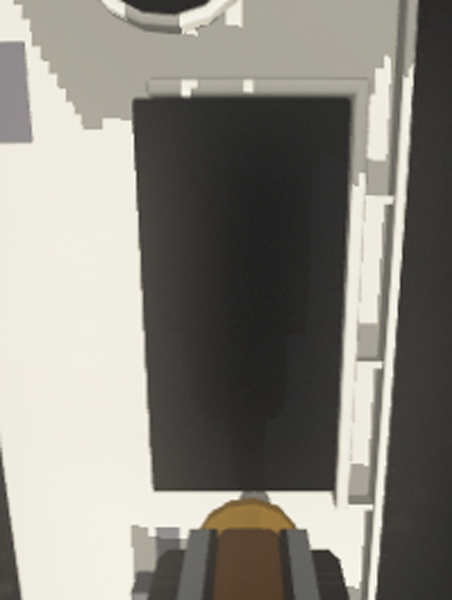

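Call:
{"fn": "step_arm", "kwargs": {
  "increments": [
    [0,[-0.05,0,0],[0,0,0]],
    [0,[-0.25,0,0],[0,0,0]],
    [0,[-0.5,0,0],[0,0,0]],
    [0,[0,0,-1.5],[0,0,0]],
    [0,[0,0,-2],[0,0,0]],
    [0,[0,0,-0.7],[0,0,0]],
    [0,[-2.4,-0.9,0],[0,0,0]],
    [0,[-2.4,-0.9,0],[0,0,0]],
    [0,[-2.4,-0.9,0],[0,0,0]],
    [0,[0,0,0],[0,0,0]],
    [0,[0,0,1.7],[0,0,0]],
    [0,[0,0,1.5],[0,0,0]],
    [0,[0,0,0.7],[0,0,0]],
    [0,[0,0,0.3],[0,0,0]],
    [0,[0,0,0],[0,0,0]]
  ]
}}

```text
time: 25.62
ee_pos: [0.5078, -0.2539, 0.2329]
eef_rot: [-2.107, -2.33, 0.0]
wrist_force: [-0.5, -0.3, -0.5]
opening: 0.0154
```

```bash
python3 f.py
```

```text
t 25.625 tcp bezel mm [  -9.56 -130.65] F bezel [-0.48 -0.21 -0.46] M [0.024 0.016 0.009]
```

Call:
{"fn": "step_arm", "kwargs": {
  "increments": [
    [0,[0.3,0,0],[0,0,0]],
    [0,[0.3,0,0],[0,0,0]],
    [0,[0.2,0,0],[0,0,0]],
    [0,[0.2,0,0],[0,0,0]],
    [0,[0.2,0,0],[0,0,0]],
    [0,[0.2,0,0],[0,0,0]],
    [0,[0.2,0,0],[0,0,0]],
    [0,[0.2,0,0],[0,0,0]],
    [0,[0.2,0,0],[0,0,0]]
  ]
}}

```text
time: 26.75
ee_pos: [0.5058, -0.234, 0.233]
eef_rot: [2.107, 2.33, -0.0]
wrist_force: [-0.5, -2.1, -0.5]
opening: 0.0155
```

```bash
python3 f.py
```

```text
t 26.75 tcp bezel mm [  -9.65 -110.72] F bezel [-0.71 -2.07 -0.49] M [-0.484 -0.028 -0.04 ]
```

Call:
{"fn": "step_arm", "kwargs": {
  "increments": [
    [0,[0.2,0,0],[0,0,0]],
    [0,[0.2,0,0],[0,0,0]],
    [0,[0.2,0,0],[0,0,0]],
    [0,[0.2,0,0],[0,0,0]],
    [0,[0.2,0,0],[0,0,0]],
    [0,[0.2,0,0],[0,0,0]],
    [0,[0.2,0,0],[0,0,0]],
    [0,[0.2,0,0],[0,0,0]],
    [0,[0.2,0,0],[0,0,0]],
    [0,[0.2,0,0],[0,0,0]],
    [0,[0.2,0,0],[0,0,0]],
    [0,[0.2,0,0],[0,0,0]],
    [0,[0.2,0,0],[0,0,0]]
  ]
}}

```text
time: 28.38
ee_pos: [0.5031, -0.2081, 0.233]
eef_rot: [-2.107, -2.33, 0.0]
wrist_force: [0.1, -2.2, 0.8]
opening: 0.0153
```

```bash
python3 f.py
```

```text
t 28.375 tcp bezel mm [ -9.69 -84.67] F bezel [-0.14 -2.2   0.75] M [-0.497 -0.07   0.012]
```

Call:
{"fn": "step_arm", "kwargs": {
  "increments": [
    [0,[0.1,0,0],[0,0,0]],
    [0,[0.1,0,0],[0,0,0]],
    [0,[0.1,0,0],[0,0,0]],
    [0,[0.1,0,0],[0,0,0]],
    [0,[0.1,0,0],[0,0,0]],
    [0,[0.1,0,0],[0,0,0]],
    [0,[0.1,0,0],[0,0,0]]
  ]
}}

```text
time: 29.25
ee_pos: [0.5024, -0.2012, 0.2329]
eef_rot: [-2.107, -2.33, 0.0]
wrist_force: [2.0, -2.4, 0.0]
opening: 0.0156
```

Call:
{"fn": "step_arm", "kwargs": {
  "increments": [
    [0,[0.06,0,0],[0,0,0]],
    [0,[0.06,0,0],[0,0,0]]
  ]
}}

```text
time: 29.5
ee_pos: [0.5023, -0.2001, 0.2329]
eef_rot: [-2.107, -2.33, 0.0]
wrist_force: [0.8, -2.0, 0.3]
opening: 0.0151
```

```bash
python3 f.py
```

```text
t 29.5 tcp bezel mm [ -9.7  -76.56] F bezel [ 0.63 -2.07  0.29] M [-0.465 -0.136  0.049]
```

Call:
{"fn": "step_arm", "kwargs": {
  "increments": [
    [0,[0.06,0,0],[0,0,0]],
    [0,[0.06,0,0],[0,0,0]],
    [0,[0.06,0,0],[0,0,0]]
  ]
}}

```text
time: 29.88
ee_pos: [0.5021, -0.1983, 0.233]
eef_rot: [-2.107, -2.33, 0.0]
wrist_force: [0.7, -1.2, 0.5]
opening: 0.0149
```

Call:
{"fn": "step_arm", "kwargs": {
  "increments": [
    [0,[0.05,0,0],[0,0,0]],
    [0,[0.05,0,0],[0,0,0]]
  ]
}}

```text
time: 30.12
ee_pos: [0.5021, -0.1977, 0.2331]
eef_rot: [2.107, 2.329, -0.002]
wrist_force: [0.3, -6.4, -0.1]
opening: 0.0154
```

```bash
python3 f.py
```

```text
t 30.125 tcp bezel mm [ -9.64 -74.18] F bezel [-0.3  -6.36 -0.14] M [-1.214 -0.193  0.015]
```

Call:
{"fn": "step_arm", "kwargs": {
  "increments": [
    [0,[0.03,0,0],[0,0,0]],
    [0,[0.03,0,0],[0,0,0]],
    [0,[0.02,0,0],[0,0,0]],
    [0,[0,0,0],[0,0,0]]
  ]
}}

```text
time: 30.62
ee_pos: [0.5021, -0.1973, 0.2331]
eef_rot: [2.107, 2.328, -0.003]
wrist_force: [0.9, -6.2, -0.9]
opening: 0.0156
```

```bash
python3 f.py
```

```text
t 30.625 tcp bezel mm [ -9.61 -73.81] F bezel [ 0.26 -6.28 -0.86] M [-1.518 -0.046 -0.011]
```

Call:
{"fn": "step_arm", "kwargs": {
  "increments": [
    [0,[-0.1,0,0],[0,0,0]],
    [0,[-0.5,0,0],[0,0,0]],
    [0,[-0.5,0,0],[0,0,0]],
    [0,[0,0,-2],[0,0,0]],
    [0,[0,0,-3],[0,0,0]],
    [0,[0,0,-3],[0,0,0]],
    [0,[5,0,-2],[0,0,0]],
    [0,[5,0,0],[0,0,0]],
    [0,[0,0,0],[0,0,0]],
    [0,[0,0,0],[0,0,0]]
  ]
}}

```text
time: 31.88
ee_pos: [0.4931, -0.1079, 0.3328]
eef_rot: [-2.106, -2.33, 0.0]
wrist_force: [0.6, 0.2, -1.2]
opening: 0.0152
```

```bash
python3 rel.py .5096 .3384 .31 1.361; python3 snap.py w9 '[[.46,-.05,.014],[.51,-.22,.014],[.56,-.05,.014]]' 30
```

```text
t 31.875 at [ 0.4931 -0.1079  0.3328] F [ 0.56  0.16 -1.17] open 0.0152
rot first [-5.000e-04 -2.000e-04  3.108e-01] then shift cm [43.992 -7.678  2.28 ]
(or shift in present axes cm) [44.232  6.143  2.288]
[ 0.49307888 -0.10786714  0.33279993] [[222.71284724 118.44992674]
 [254.8141369  268.97770451]
 [322.35315929 128.9765726 ]]
origin 192 88 scale 2.843601895734597
```

View pics/w9c.png

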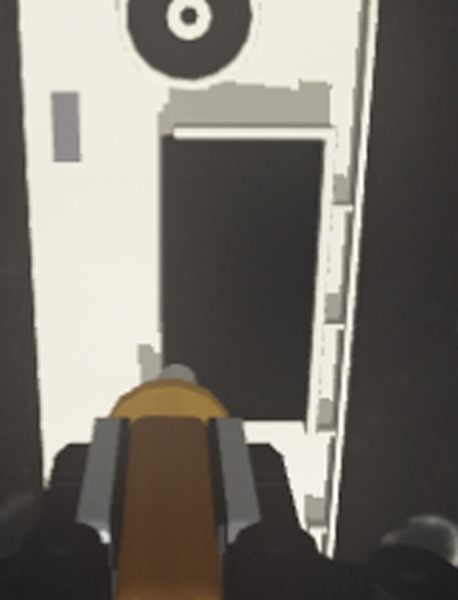

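Call:
{"fn": "step_arm", "kwargs": {
  "increments": [
    [0,[2.2,0.3,0],[0,0,0]],
    [0,[5.0,0.7,0],[0,0,0]],
    [0,[5.0,0.7,0],[0,0,0]],
    [0,[5.0,0.7,0],[0,0,0]],
    [0,[5.0,0.7,0],[0,0,0]],
    [0,[5.0,0.7,0],[0,0,0]],
    [0,[5.0,0.7,0],[0,0,0]],
    [0,[5.0,0.7,0],[0,0,0]],
    [0,[5.0,0.7,0],[0,0,0]],
    [0,[2.0,0.25,0],[0,0,0]],
    [0,[0,0,0],[0,0,0.155]],
    [0,[0,0,0],[0,0,0.155]],
    [0,[0,0,0],[0,0,0]],
    [0,[0,0,0],[0,0,0]]
  ]
}}

```text
time: 33.67
ee_pos: [0.5106, 0.3372, 0.3327]
eef_rot: [-2.441, -1.978, 0.001]
wrist_force: [0.6, 0.5, -0.5]
opening: 0.0156
```

```bash
python3 rel.py .5096 .3384 .28 1.361
python3 - <<'E'
from h import *
import json
q=json.load(open('bezel.json'));c,n=np.cos(q[2]),np.sin(q[2])
b=lambda x,y,z:[q[0]+c*x-n*y,q[1]+n*x+c*y,z]
a=camera('top');s=camera('scene');w=camera('wrist');t=cam('top');S=cam('scene')
P=[b(.06,.08,.014),b(-.06,.08,.014),b(.06,-.14,.014),b(-.06,-.14,.014)]
def crop(im,cm):
    p=proj(cm,P);x0,y0=np.floor(p.min(0)).astype(int);x1,y1=np.ceil(p.max(0)).astype(int)
    return im[y0:y1,x0:x1],(x0,y0)
A,o1=crop(a,t);B,o2=crop(s,S);W=w[100:340,120:400]
def fit(i,W_,H):
    k=min(W_/i.shape[1],H/i.shape[0]);return cv2.resize(i,None,fx=k,fy=k,interpolation=cv2.INTER_CUBIC),k
out=np.zeros((600,800,3),np.uint8)
for i,x,y,ww,h in((A,0,0,500,300),(B,500,0,300,300),(W,0,300,400,300)):
    f,k=fit(i,ww,h);out[y:y+f.shape[0],x:x+f.shape[1]]=f;print(k)
print(o1,o2,proj(t,[b(-.019,-.072,.03),b(.003,-.072,.03),b(-.008,-.118,.03)]))
save('chk.png',out)
E
```

```text
t 33.675 at [0.5106 0.3372 0.3327] F [ 0.6   0.52 -0.45] open 0.0156
rot first [-0.0006  0.0004  0.001 ] then shift cm [ 0.101 -0.122  5.271]
(or shift in present axes cm) [ 0.104 -0.118  5.271]
5.555555555555555
5.882352941176471
1.25
(np.int64(296), np.int64(208)) (np.int64(279), np.int64(135)) [[357.455957   240.87316881]
 [356.64050263 232.40702148]
 [374.14979221 235.17663262]]
```

View pics/chk.png

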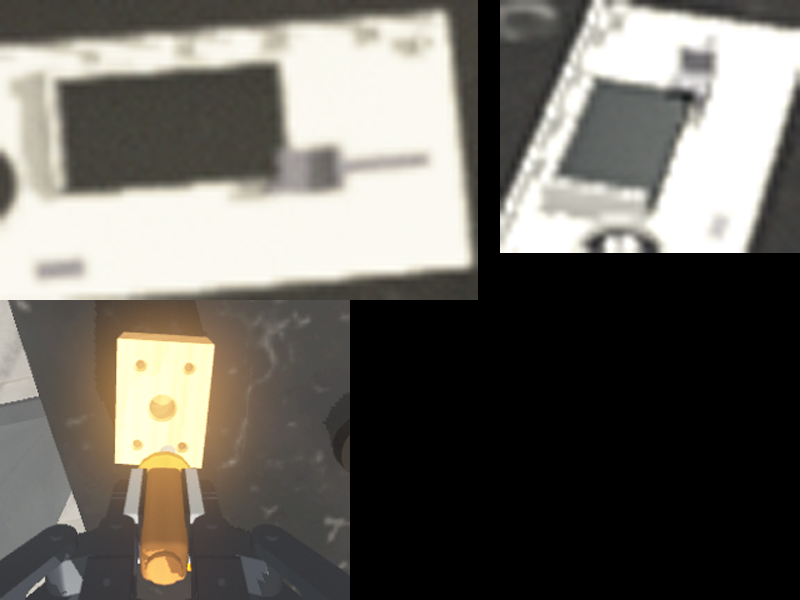

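Run:
```python
from h import *
c=cam('wrist');print(atz(c,[(249.6,185.4)],.044))
print(proj(c,[[.5096,.3384,.044]]))
```

```text
[[0.51000031 0.33882572 0.044     ]]
[[249.2831023 185.8973961]]
```

Call:
{"fn": "step_arm", "kwargs": {
  "increments": [
    [0,[0.1,-0.12,0],[0,0,0]],
    [0,[0,0,2],[0,0,0]],
    [0,[0,0,2.5],[0,0,0]],
    [0,[0,0,1.5],[0,0,0]],
    [0,[0,0,1],[0,0,0]],
    [0,[0,0,1],[0,0,0]],
    [0,[0,0,0],[0,0,0]]
  ]
}}

```text
time: 34.7
ee_pos: [0.5089, 0.3392, 0.2524]
eef_rot: [-2.441, -1.976, 0.002]
wrist_force: [0.8, -0.1, 0.6]
opening: 0.0154
```

```bash
python3 rel.py .5096 .3384 .228 1.361
```

```text
t 34.7 at [0.5089 0.3392 0.2524] F [ 0.81 -0.05  0.55] open 0.0154
rot first [-0.0011  0.0006  0.    ] then shift cm [-0.059  0.084  2.44 ]
(or shift in present axes cm) [-0.058  0.086  2.44 ]
```

Tip is in the hole (z about 0.037), with no force; on down.

Call:
{"fn": "step_arm", "kwargs": {
  "increments": [
    [0,[-0.05,0.08,0.8],[0,0,0]],
    [0,[0,0,0.8],[0,0,0]],
    [0,[0,0,0.5],[0,0,0]],
    [0,[0,0,0.2],[0,0,0]],
    [0,[0,0,0],[0,0,0]]
  ]
}}

```text
time: 35.33
ee_pos: [0.5097, 0.3385, 0.2298]
eef_rot: [-2.442, -1.976, 0.001]
wrist_force: [-0.7, 0.3, -0.6]
opening: 0.0155
```

```bash
python3 rel.py .5096 .3384 .228 1.361
```

```text
t 35.325 at [0.5097 0.3385 0.2298] F [-0.65  0.27 -0.57] open 0.0155
rot first [-0.0005  0.0002 -0.    ] then shift cm [-0.016 -0.008  0.182]
(or shift in present axes cm) [-0.016 -0.008  0.182]
```

Call:
{"fn": "step_arm", "kwargs": {
  "increments": [
    [0,[0,0,0.1],[0,0,0]],
    [0,[0,0,0.08],[0,0,0]],
    [0,[0,0,0],[0,0,0]]
  ]
}}

```text
time: 35.7
ee_pos: [0.5098, 0.3386, 0.2282]
eef_rot: [-2.442, -1.977, 0.0]
wrist_force: [0.4, 0.0, -0.1]
opening: 0.0151
```

Call:
{"fn": "step_arm", "kwargs": {
  "increments": [
    [1.8,[0,0,0],[0,0,0]],
    [2.2,[0,0,0],[0,0,0]],
    [3.5,[0,0,0],[0,0,0]],
    [6,[0,0,0],[0,0,0]],
    [8.5,[0,0,0],[0,0,0]],
    [8.5,[0,0,0],[0,0,0]],
    [8.5,[0,0,0],[0,0,0]],
    [8.5,[0,0,0],[0,0,0]],
    [8.5,[0,0,-1],[0,0,0]],
    [8.5,[0,0,-2],[0,0,0]],
    [8.5,[0,0,-3],[0,0,0]],
    [8.5,[0,0,-3],[0,0,0]],
    [8.5,[-4,0,-1],[0,0,0]],
    [8.5,[0,0,0],[0,0,0]],
    [8.5,[0,0,0],[0,0,0]]
  ]
}}

```text
time: 37.58
ee_pos: [0.5016, 0.2995, 0.3287]
eef_rot: [-2.442, -1.976, -0.001]
wrist_force: [0.9, -0.3, -0.2]
opening: 0.0852
```

```bash
python3 snap.py w10 '[[.51,.338,.044],[.51,.338,.104]]' 70
```

```text
[0.50157406 0.29946137 0.32867964] [[250.16066058 146.56231411]
 [250.00412034 161.98610048]]
origin 180 76 scale 3.8461538461538463
```

Run:
```python
from h import *
import json
for n in('w4','w10'):
    a=np.load(n+'.npy');c=cam('wrist',json.load(open(n+'.json')))
    h=cv2.cvtColor(a,cv2.COLOR_RGB2HSV);p=proj(c,[[.51,.338,.049]])[0];q=proj(c,[[.51,.338,.104]])[0]
    print(n,p,q)
    H=cv2.bilateralFilter(h,5,40,3)
    for nm,m in(('brass',(h[...,0]>=23)&(h[...,0]<=32)&(h[...,1]>160)),('wood',(h[...,0]<=16)&(h[...,1]>120)&(h[...,2]>60))):
        yy,xx=np.mgrid[:384,:512];m=m&(abs(xx-p[0])<30)&(abs(yy-p[1])<40);y,x=np.nonzero(m)
        if len(x):
            print(nm,len(x),x.min(),x.max(),y.min(),y.max())
            z=.049 if nm=='brass' else .104
            e=[((x.min()+x.max())/2,y.min())] if nm=='brass' else [((x.min()+x.max())/2,y.max()),(x.min(),y.max()-8),(x.max(),y.max()-8)]
            print(atz(c,e,z)[:,:2].round(4).tolist())
```

```text
w4 [244.60604429 144.54666816] [242.73993731 159.64747499]
wood 1374 217 274 105 184
[[0.509, 0.3218], [0.4917, 0.3302], [0.528, 0.3241]]
w10 [250.15033189 147.57891991] [250.00412034 161.98610048]
wood 1153 224 277 108 186
[[0.5067, 0.3207], [0.4895, 0.3305], [0.5263, 0.3226]]
```

Run:
```python
from h import *
import json
a=np.load('w4.npy');b=np.load('w10.npy');ca,cb=[cam('wrist',json.load(open(n+'.json'))) for n in('w4','w10')]
for z,r in((.104,.013),(.049,.020),(.044,.045)):
    c=np.array([.5095,.338]);sq=[[c[0]+i*r,c[1]+j*r,z] for i,j in((-1,-1),(-1,1),(1,1),(1,-1))]
    dst=np.float32([[0,0],[0,80],[80,80],[80,0]]);big=np.float32([[40,40],[40,120],[120,120],[120,40]])
    A=cv2.warpPerspective(a,cv2.getPerspectiveTransform(np.float32(proj(ca,sq)),dst),(81,81))
    B=cv2.warpPerspective(b,cv2.getPerspectiveTransform(np.float32(proj(cb,sq)),big),(161,161))
    m=cv2.matchTemplate(B,A,cv2.TM_CCOEFF_NORMED);_,v,_,l=cv2.minMaxLoc(m)
    print(z,'score',round(v,2),'shift mm (x,y)',((np.array(l)-40)*2*r/80*1e3).round(1))
```

```text
0.104 score 0.98 shift mm (x,y) [0.6 0. ]
0.049 score 0.97 shift mm (x,y) [ 1.5 -0.5]
0.044 score 0.99 shift mm (x,y) [0. 0.]
```

```bash
python3 -c "
from station import env
print(env.close_job(),env.observe()['time'])"
```

```text
the job is handed in; nothing more can be done
the job is handed in; nothing more can be done
```

The job is handed in, after about 38 s of robot time; the hand-in itself reports no verdict. I took the push stick, pressed the glass onto both ribs with it, pushed the keeper home and stood the stick back in its hole.

- **Long rib:** I pushed the glass until the force rose, then held it at about 5 N for half a second. The wrist picture showed the long edge flush along the rib.
- **Short rib:** I slid the glass along and held it at about 5.5 N for half a second. The wrist picture showed both edges flush.
- **Keeper:** it dragged at about 2 N, then stopped firm at 6–7 N at the expected travel. The top picture put its end face within a pixel of the home position. The wrist picture of the keeper was blocked by the gripper.
- **Stick:** the picture limit was reached, so I had no final look at it and compared the images in code instead. Its top matched its starting place to 0.6 mm and the guard to 1.5 mm, with no force felt on the way down. A colour-based check before that was too poor to use.
- **Other notes:** I first turned the wrist the wrong way and hit the last joint's range while approaching the block. I mended that with a quarter turn the other way; nothing was touched. I did not measure the bystanders again, but the arm never went near them.

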